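# Shut the pigment mill and find the socket for its clamp nut

## Robot

A 6-joint arm with a two-finger parallel gripper is mounted at the origin on the work surface. World frame = base frame: x ahead of the robot, y to its left, z up, the work surface at z = 0. Lengths are in mm, angles in degrees, forces in N, time in s.
With the tool pointing down it reaches from about 250 to 775 mm from the base axis. Payload 8.9 kg.
Tool frame: the origin (TCP) lies midway between the tips of the shut fingers; the grasp point (between the pads) lies 19 mm behind it (manip.hold_point_z is the distance from the TCP to the grasp point, in mm); z points along the fingers, y is the line along which they close (so a half turn about z gives the same grasp; the last joint's range is limited). The gripper opens to 85 mm and grips with 20 to 120 N. Pads are 22 mm wide; open, the fingers measure 114 mm over their backs; the gripper's body (76 mm by 85 mm) begins 54 mm behind the grasp point. The pads swing forward as they close: fully open they stand 13 mm farther back than shut.
Start: joints at [-75.705, 16.656, -8.789, 64.555, 0, 82.019], TCP at [199.018, -485.815, 231.305] pointing down, gripper open.
Joint ranges: [-144.48, 144.48], [-52.06, 99.96], [-74.48, 78.29], [-112.23, 115.85], [-86.99, 84.42], [-180, 180]. Speed limits (degrees/s): [127.2, 127.2, 159.86, 180, 180, 180].

## Interface

Orientations are given as a 3x3 rotation matrix whose columns are the frame's x, y, z axes.
In Python, from workcell import manip, cams gives the robot as it stands.
- The arm moves only by the tool pendant, called after ">>>" by a JSON object that holds its "method" and its "body". Schema: {"type":"object","properties":{"deltas":{"type":"array","items":{"type":"array","prefixItems":[{"type":"number"},{"type":"array","items":{"type":"number"},"minItems":3,"maxItems":3},{"type":"number"}],"minItems":3,"maxItems":3},"minItems":1,"maxItems":8},"grip_force":{"type":"number"},"only":{"type":"string"},"quiet":{"type":"boolean"},"lines":{"type":"string"}},"required":["deltas"],"additionalProperties":false}. deltas is a list of rows, 1 to 8 of them, each written [opening, [dx, dy, dz], turn]: the opening from 0.0 (shut) to 1.0 (fully open), then dx, dy, dz in shares of 750 mm (1.0 is 750 mm), then a turn about the tool's z in parts of the range, where 1.0 means 90 degrees; each row is the pose to reach, as a shift and turn from the pose commanded when the call began, along the tool's axes at that moment; what a row does not reach only later rows make up. A row lasts 1/8 s, in which the tool goes at most 62.5 mm and 10.7 degrees, less where a joint would pass 70% of its speed; a pose out of reach is approached as far as the arm can. The fingers move at their own pace and stop on an object; grip_force is the grip in N (left out, the last holds). Time passes only in rows, so rows that do not move let the fingers close. The tool returns the time, the measured TCP pose, the force, the opening and the grip force at its end. only (a regular expression) keeps the lines of the reply that match it, lines (a string "A,B") keeps lines A to B, and quiet returns only ok. Shift and turn numbers lie between -1 and 1, and a call with a number outside is refused. Input that does not fit is refused with a message, and nothing moves.
- manip.observe(): the state, without advancing time (a new reading comes with each control period).
- cams.capture(name): name is "side" or "top" or "wrist"; returns (picture, depth): 480x640x3 uint8, red, green, blue; 480x640 float32, mm along the optical axis (not along the pixel's ray), 0 where there is no reading.
- cams.calibration(name): a dict with "fovy" (degrees; the focal length in pixels is half the picture's height over the tangent of half this angle, whatever the lens; pixels are square), "cx", "cy" (the principal point, pixels), "R" (3x3) and "t" (3): a world point X has camera coordinates R X + t; the wrist camera has in their place "hand_eye" (4x4, takes a point from camera to tool coordinates, whose origin is the TCP and whose axes are the flange's). Camera axes: x right, y down, z forward; pixel columns grow to the right and rows downward; lengths in mm; the calibration is good to about 2 mm. The wrist camera is an equidistant fisheye: a pixel r from the principal point sees the ray r / f radians off the axis. A picture is of the moment at which its call begins: read the wrist's pose just before it. calibration takes no time and is no camera call.
- manip.finish_job(): hands the job in; it is judged then, once.
The state is a dict: "clock": time; "q": joint angles; "dq": joint speeds; "tau": joint torques, N m; "tcp_pos": TCP position; "orientation": TCP orientation; "ft_force": force on the tool from outside, world axes, zero at the start; "wrist_torque": the same for the moment, N m; "gripper_width": opening from 0.0 (shut) to 1.0 (fully open); "grasp_force": force on a finger pad.
Only numpy, scipy, OpenCV 4.12 (cv2) and the standard library are available. Lean on these libraries where they do the work, as an engineer would, in place of code of your own. Each camera call takes 0.05 s, during which the arm holds its last target. There are 200 camera calls.

## Task

The jar is loaded in the pigment mill: push the mill's lid fully shut, then try the three sockets on the clamp nut until you find the one that goes over it, standing any that does not fit back upright on the bench. Finish holding the right socket by its adapter, still gripped and seated fully down on the nut, and do not let go; leave the jars, bowl, spoon and muller where they are.

Things in the scene. Friction and masses are not known exactly. Their poses are not given: they have to be found in the camera images.
- mill: grey shaker mill fixed to the bench: a clamp box 180 x 180 mm, 70 mm tall, holding a loaded jar that stays below the rim, and beyond it (+x) a motor housing 120 x 160 mm, 85 mm tall, reaching 228 mm from the origin. Origin: under the centre of the clamp box, at bench level; x points from the lid's free edge to hinge and motor
- lid (a joint): angle of the mill's hinged aluminium lid: 0 = shut on the box rim, 1.3 = widest open; starts 0.55 to 1.0. A stiff hinge (0.4 N m friction) keeps it at any angle; push its outer face down to shut it, 2 to 5 N. Lid plate 180 x 180 x 10 mm plus a tab 60 mm wide, 22 mm long, at the free edge
- lid_hinge (a point): point on the lid's hinge axis, 90 mm in +x from the centre of the clamp box, 70 mm above the bench; turns with the lid: its x axis lies in the lid's underside and points from the free edge to the hinge, y along the hinge axis, z out of the lid's top face
- lid_push (a point): point on the lid's top face, clear of the nut, to push the lid shut: 155 mm from the hinge axis, 25 mm inside the free edge, on the mid line; with the lid shut it is 80 mm above the bench. Axes as lid_hinge
- nut (a point): dark steel hexagonal clamp nut fixed in the middle of the lid, on a washer 48 mm across: 24 mm across flats, flats facing its +x and -x, 16 mm tall, top 3 mm chamfered to 19 mm diameter; it does not turn. This point: centre of its underside, on the washer, 84 mm above the bench with the lid shut; z out of the lid, x to the hinge. A fully seated socket has its origin here
- socket_1: steel socket, mouth down: round head 38 mm across, 36 mm tall, then a dark 20 mm square adapter to 85 mm. 0.15 to 0.31 kg. Origin: centre of the mouth plane; z up the axis. Hex bore 20 mm deep, flats facing +x and -x; adapter flats face +-x and +-y. The three look alike: one bore (26 mm across flats) fits the nut, two are too small and stop on its top; try to find out
- socket_2: steel socket, mouth down: round head 38 mm across, 36 mm tall, then a dark 20 mm square adapter to 85 mm. 0.15 to 0.31 kg. Origin: centre of the mouth plane; z up the axis. Hex bore 20 mm deep, flats facing +x and -x; adapter flats face +-x and +-y. The three look alike: one bore (26 mm across flats) fits the nut, two are too small and stop on its top; try to find out
- socket_3: steel socket, mouth down: round head 38 mm across, 36 mm tall, then a dark 20 mm square adapter to 85 mm. 0.15 to 0.31 kg. Origin: centre of the mouth plane; z up the axis. Hex bore 20 mm deep, flats facing +x and -x; adapter flats face +-x and +-y. The three look alike: one bore (26 mm across flats) fits the nut, two are too small and stop on its top; try to find out
- jar_1: glass jar of pigment, 54 mm in diameter, 69 mm tall, white cap; a bystander, leave it where it is. Origin: centre of its underside
- jar_2: glass jar of pigment, 54 mm in diameter, 69 mm tall, white cap; a bystander, leave it where it is. Origin: centre of its underside
- jar_3: glass jar of pigment, 54 mm in diameter, 69 mm tall, white cap; a bystander, leave it where it is. Origin: centre of its underside
- bowl: white ceramic bowl, 100 mm across the rim, 42 mm tall; a bystander, leave it where it is. Origin: centre of its underside
- spoon: steel spoon 150 mm long lying flat, handle towards its -x; a bystander, leave it where it is. Origin: middle of its length, underside
- muller: green glass muller (hand grinder), 68 mm in diameter at the foot, 78 mm tall; a bystander, leave it where it is. Origin: centre of its underside

How it is judged (in metres and radians):
On the way:
1. the lid is shut while all three sockets still stand on the bench (value of joint lid below 0.03 rad and height (world z) of each of socket_1, socket_2, socket_3 below 0.006 m and angle between each of socket_1, socket_2, socket_3's own z axis and vertical below 0.15 rad), for 0.2 s.
At the end, for the whole second after the job is handed in: The lid is shut (within 0.03 rad); one socket is fully down on the nut (mouth within 4 mm of the nut's underside in height and sideways, axes within 0.1 rad) and still gripped by the fingers (over 1.5 N); the other two stand upright (within 0.15 rad) on the bench (value of joint lid below 0.03 rad and (((z of socket_1 in the frame of nut between -0.004 and 0.004 m and horizontal distance between socket_1 and nut below 0.004 m and angle between the z axis of socket_1 and the z axis of nut, either way round below 0.1 rad) and contact force between the fingers and socket_1 above 1.5 N and (height (world z) of socket_2 below 0.006 m and angle between socket_2's own z axis and vertical below 0.15 rad) and (height (world z) of socket_3 below 0.006 m and angle between socket_3's own z axis and vertical below 0.15 rad)) or ((z of socket_2 in the frame of nut between -0.004 and 0.004 m and horizontal distance between socket_2 and nut below 0.004 m and angle between the z axis of socket_2 and the z axis of nut, either way round below 0.1 rad) and contact force between the fingers and socket_2 above 1.5 N and (height (world z) of socket_1 below 0.006 m and angle between socket_1's own z axis and vertical below 0.15 rad) and (height (world z) of socket_3 below 0.006 m and angle between socket_3's own z axis and vertical below 0.15 rad)) or ((z of socket_3 in the frame of nut between -0.004 and 0.004 m and horizontal distance between socket_3 and nut below 0.004 m and angle between the z axis of socket_3 and the z axis of nut, either way round below 0.1 rad) and contact force between the fingers and socket_3 above 1.5 N and (height (world z) of socket_1 below 0.006 m and angle between socket_1's own z axis and vertical below 0.15 rad) and (height (world z) of socket_2 below 0.006 m and angle between socket_2's own z axis and vertical below 0.15 rad)))); the arm keeps its last pose, push and grip.
It fails at once if a jar, the bowl, the spoon or the muller is displaced by more than 40 mm (distance of any of jar_1, jar_2, jar_3, bowl, spoon, muller from where it was at the start of the episode above 0.04 m).
It also fails if it takes over 72 s, if anything falls off the work surface, if the arm or the gripper's body presses on something with over 40 N, if the wrist force passes 120 N, or if a joint passes its speed limit or range.

## Working session

There is one attempt and no reset: what is moved stays moved. The work goes in short steps, Python scripts to look and compute and a tool call to move; the robot and the scene stay as the last step left them, time stands still between calls to the robot, and variables do not carry over. Pictures are saved under pics/ and viewed, at most 10 in all, crops included, and the job is handed in when it is done.

```bash
mkdir -p pics; ls
```

Run:
```python
from workcell import manip, cams
import cv2, numpy as np
for n in ("top","side"):
    p,d=cams.capture(n); cv2.imwrite(f"pics/{n}0.png",p[:,:,::-1]); np.savez(f"{n}0.npz",p=p,d=d)
    print(n,cams.calibration(n), (d>0).mean())
s=manip.observe(); print(s, manip.hold_point_z)
```

```text
pics
top {'fovy': 43.909144596141, 'cx': 326.81068846555416, 'cy': 241.56301979148134, 'R': array([[ 0.02811634, -0.9995995 , -0.00321113],
       [-0.99529433, -0.02769696, -0.09285514],
       [ 0.09272901,  0.00580677, -0.99567445]]), 't': array([  50.48455063,  536.50145717, 1110.51157316])} 0.99609375
side {'fovy': 51.689220641516656, 'cx': 317.98051013040356, 'cy': 239.1434062795846, 'R': array([[-0.94381071, -0.33000104,  0.0179069 ],
       [-0.2326687 ,  0.62500424, -0.74514091],
       [ 0.23470539, -0.70743835, -0.6666666 ]]), 't': array([ 511.77452021,  130.70103712, 1099.85295875])} 0.9962890625
{'clock': 0.1, 'q': array([-7.57046688e+01,  1.66856178e+01, -8.82676383e+00,  6.45594509e+01,
       -1.57193959e-04,  8.20190443e+01]), 'dq': array([ 0.01003279, -0.1184498 ,  0.11562871,  0.04152338, -0.05255899,
        0.02400084]), 'tau': array([ 6.38938072e-04, -5.37976921e+01,  3.31918108e+01,  9.39689315e-03,
       -1.56277802e-04,  1.24957759e-05]), 'tcp_pos': array([ 198.91201493, -485.39502022,  230.79040303]), 'orientation': array([[ 9.25366711e-01,  3.79073018e-01, -3.12225837e-04],
       [ 3.79073108e-01, -9.25365930e-01,  1.21421682e-03],
       [ 1.71353681e-04, -1.24195224e-03, -9.99999214e-01]]), 'ft_force': array([ 0.24276602, -0.21512749, -0.25271527]), 'wrist_torque': array([-0.0681947 ,  0.01032209,  0.02317745]), 'grasp_force': 0.0, 'gripper_width': 0.9977462313500531} 18.700000000000003
```

View pics/top0.png

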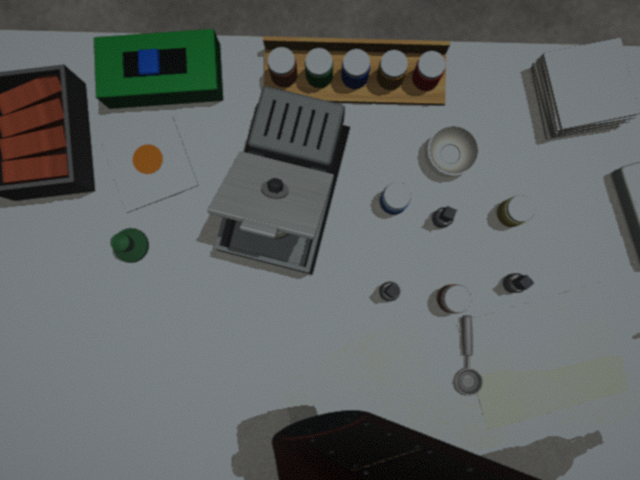

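View pics/side0.png

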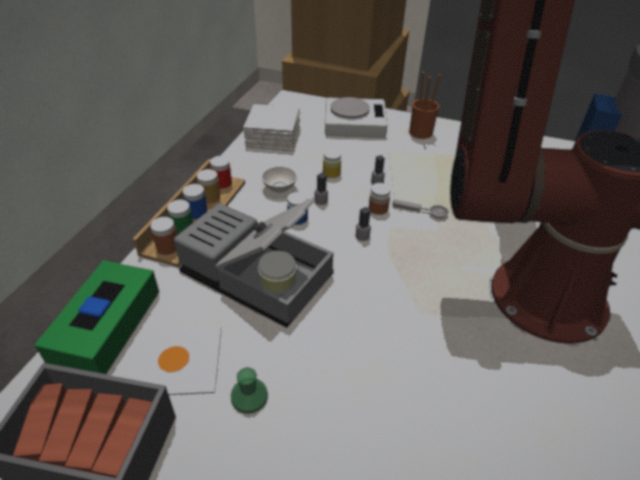

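The top view shows the mill at (270,210) with its lid open, and sockets at (389,291), (444,216) and (517,284). The jars are at (395,198), (515,211) and (454,298). The bowl is at (452,150), the spoon at (467,360) and the muller at (130,245). Next I'll measure positions from depth.

Create h.py:
```python
import numpy as np, cv2
from workcell import manip, cams
def cloud(n,d):
    c=cams.calibration(n); f=240/np.tan(np.radians(c['fovy']/2))
    v,u=np.mgrid[0:480,0:640]
    X=np.stack([(u-c['cx'])/f*d,(v-c['cy'])/f*d,d],-1)
    W=(X-c['t'])@c['R']
    W[d<=0]=np.nan
    return W
```

Run:
```python
from h import *
C={n:cloud(n,np.load(n+"0.npz")['d']) for n in("top","side")}
T=C['top']; S=C['side']
print("bench z", np.nanmedian(T[300:340,200:240,2]), np.nanmedian(S[420:460,300:360,2]))
def near(W,x,y,r,z0,z1):
    m=(np.hypot(W[...,0]-x,W[...,1]-y)<r)&(W[...,2]>z0)&(W[...,2]<z1); return W[m]
for i,(u,v) in enumerate([(389,291),(444,214),(517,283)]):
    x,y,z=T[v,u]; 
    for n in C:
        P=near(C[n],x,y,25,78,92); H=near(C[n],x,y,32,30,40)
        if len(P): 
            r=cv2.minAreaRect(P[:,:2].astype(np.float32)); print("socket",i,n,len(P),P.mean(0).round(1),P[:,2].max().round(1),r)
        if len(H): print("  head",len(H),H.mean(0).round(1),cv2.minEnclosingCircle(H[:,:2].astype(np.float32)))
for nme,(u,v) in dict(jar1=(397,194),jar2=(518,207),jar3=(456,295),bowl=(452,150)).items():
    x,y,z=T[v,u]; P=near(T,x,y,40,60,80) if nme!='bowl' else near(T,x,y,70,30,50)
    print(nme,T[v,u].round(0),cv2.minEnclosingCircle(P[:,:2].astype(np.float32)))
# mill housing top z~85 & box rim z~70
m=np.zeros((480,640),bool); m[80:280,200:350]=1
for lo,hi in((80,90),(66,74)):
    for n in C:
        P=C[n][m] if n=='top' else C[n][180:330,150:345].reshape(-1,3)
        P=P[(P[:,2]>lo)&(P[:,2]<hi)]
        print(lo,n,len(P),cv2.minAreaRect(P[:,:2].astype(np.float32)) if len(P) else '')
P=T[m]; 
L=P[(P[:,2]>92)]; print("lid pts",len(L),L.min(0),L.max(0))
A=np.c_[L[:,:2],np.ones(len(L))]
k=np.ones(len(L),bool)
for _ in range(6):
    q=np.linalg.lstsq(A[k],L[k,2],rcond=None)[0]; k=abs(A@q-L[:,2])<4
print(q,k.sum(),np.arctan(np.hypot(q[0],q[1])),np.degrees(np.arctan2(-q[1],-q[0])))
print(cv2.minAreaRect(L[k][:,:2].astype(np.float32)))
```

```text
bench z -1.1782407527558503 -0.4444178493286033
socket 0 top 127 [444.4 -54.9  83.6] 91.2 ((444.4219665527344, -54.919456481933594), (20.184072494506836, 19.58458709716797), 52.28553009033203)
  head 124 [444.1 -51.3  33.7] ((444.6410217285156, -55.35469055175781), 18.55205726623535)
socket 0 side 68 [445.  -52.5  83.5] 88.4 ((444.817138671875, -54.098785400390625), (22.547183990478516, 21.384450912475586), 44.6184196472168)
  head 82 [443.3 -45.8  34.2] ((444.16790771484375, -52.10695266723633), 19.160032272338867)
socket 1 top 128 [ 588.8 -155.2   83.6] 88.1 ((589.1265258789062, -155.55401611328125), (20.129352569580078, 20.843839645385742), 67.10758209228516)
  head 120 [ 584.7 -149.5   33.6] ((588.2280883789062, -155.2545166015625), 18.70662498474121)
socket 1 side 57 [ 588.7 -151.8   83.5] 87.6 ((589.943359375, -153.7504119873047), (22.995962142944336, 20.897550582885742), 69.36062622070312)
  head 64 [ 586.3 -146.    35.1] ((588.0436401367188, -152.161376953125), 18.298572540283203)
socket 2 top 137 [ 467.  -293.6   83.1] 87.9 ((467.6179504394531, -294.41680908203125), (20.2996
[... 746 characters left out ...]
9395141601562), (179.830810546875, 147.905029296875), 77.54109954833984)
80 side 3251 ((772.2579956054688, 95.7442855834961), (226.73703002929688, 272.41497802734375), 74.83451080322266)
66 top 1089 ((655.640869140625, 198.55572509765625), (277.6451110839844, 329.2209167480469), 81.42365264892578)
66 side 1557 ((691.1591796875, 112.09437561035156), (411.4269714355469, 427.5153503417969), 20.81330680847168)
lid pts 6750 [521.22231816  60.63933749  92.01634223] [678.46202508 261.1790409  217.38835577]
[-9.09014780e-01  2.04120908e-01  6.61332598e+02] 6017 0.7500290917206693 -12.655938779968436
((595.6488037109375, 162.14761352539062), (179.88943481445312, 136.5237579345703), 77.54093933105469)
```

Add to h.py:
```python
def rz(a): a=np.radians(a); return np.array([[np.cos(a),-np.sin(a)],[np.sin(a),np.cos(a)]])
def rows(target, yaw=None):
    """shift in tool axes from the present TCP to target; turn so that tool x (mod 180 nearest) is at yaw"""
    s=manip.observe(); R=s['orientation']; d=R.T@(np.array(target)-s['tcp_pos'])
    cur=np.degrees(np.arctan2(R[1,0],R[0,0])); t=None
    if yaw is not None: t=-((yaw-cur+90)%180-90)
    print("tcp",s['tcp_pos'].round(1),"yaw",cur.round(1),"q6",s['q'][5].round(1),"shift",d.round(1),"turn",t)
```

Run:
```python
from h import *
T=cloud("top",np.load("top0.npz")['d']); m=T[85:275,205:350].reshape(-1,3)
a=-12.5
def prof(P): return P[:,:2]@rz(a)
for lo,hi,nm in((80,90,'house'),(66,74,'rim')):
    P=m[(m[:,2]>lo)&(m[:,2]<hi)]; Q=prof(P)
    print(nm,np.percentile(Q,[0,1,3,50,97,99,100],axis=0).round(1).tolist())
    if nm=='house':
        for yy in range(-10,0): pass
        k=Q[:,0]>Q[:,0].max()-100
        print(np.percentile(Q[k],[0,1,3,97,99,100],axis=0).round(1).tolist(), cv2.minAreaRect(P[k][:,:2].astype(np.float32)))
L=m[m[:,2]>92]; Q=prof(L); print('lid',np.percentile(Q,[0,1,50,99,100],axis=0).round(1).tolist())
# side view rim
S=cloud("side",np.load("side0.npz")['d'])[180:330,150:345].reshape(-1,3)
P=S[(S[:,2]>66)&(S[:,2]<74)]; Q=prof(P); Q=Q[(Q[:,0]<600)&(Q[:,0]>350)]; print('siderim',np.percentile(Q,[0,1,3,97,99,100],axis=0).round(1).tolist())
```

```text
house [[610.1, 197.3], [614.8, 209.3], [617.6, 212.9], [693.2, 286.1], [752.5, 360.4], [755.6, 364.3], [758.0, 377.1]]
[[658.1, 206.9], [658.9, 210.2], [661.0, 213.7], [753.6, 359.7], [755.9, 363.2], [758.0, 365.8]] ((753.2313842773438, 126.32533264160156), (158.81964111328125, 99.91839599609375), 77.4787826538086)
rim [[441.5, 197.4], [441.7, 197.6], [442.0, 198.0], [471.3, 274.1], [734.8, 460.9], [738.0, 468.5], [760.7, 473.3]]
lid [[475.3, 197.3], [478.3, 198.9], [542.2, 285.7], [610.2, 375.0], [616.2, 378.3]]
siderim [[440.9, -25.8], [441.4, 72.0], [442.0, 198.4], [592.2, 378.3], [598.2, 378.9], [600.0, 380.4]]
```

Run:
```python
from h import *
rows([564,169,265],-12.5)
```

```text
tcp [ 198.9 -485.4  230.8] yaw 22.3 q6 82.0 shift [ 585.9 -467.2  -33.5] turn 34.77628098559883
```

The manual's scale: shifts go in shares of 750 mm and turns go in shares of 90 degrees. Converting my numbers, 360 mm / 750 = 0.48, 315 mm / 750 = 0.42, 34.8 degrees / 90 = 0.3867.

>>> {"method": "pendant", "body": {"deltas": [[0.5, [0.06, -0.048, -0.0453], 0.0556], [0, [0.12, -0.096, -0.0453], 0.1111], [0, [0.18, -0.144, -0.0453], 0.1667], [0, [0.24, -0.192, -0.0453], 0.2222], [0, [0.3, -0.24, -0.0453], 0.2778], [0, [0.36, -0.288, -0.0453], 0.3333], [0, [0.42, -0.336, -0.0453], 0.3867], [0, [0.48, -0.384, -0.0453], 0.3867]], "grip_force": 20}}

```text
clock: 1.1
tcp_pos: [423.5, -81.0, 265.3]
orientation: [[0.976, -0.218, 0.0], [-0.218, -0.976, -0.0], [0.0, 0.0, -1.0]]
ft_force: [0.8, -0.8, 0.2]
gripper_width: -0.001
grasp_force: 0.0
```

Run:
```python
from h import *
rows([564,169,265],-12.5)
```

```text
tcp [423.5 -81.  265.3] yaw -12.6 q6 172.0 shift [  82.6 -274.7    0.3] turn -0.09421634327047457
```

To row units: -275 mm / 750 = -0.3667, -220 mm / 750 = -0.2933, -84 degrees / 90 = -0.9333.

>>> {"method": "pendant", "body": {"deltas": [[0, [0.0213, -0.0733, 0], -0.1178], [0, [0.044, -0.1467, 0], -0.2333], [0, [0.0667, -0.22, 0], -0.35], [0, [0.088, -0.2933, 0], -0.4667], [0, [0.1093, -0.3667, 0], -0.5833], [0, [0.1093, -0.3667, 0], -0.7], [0, [0.1093, -0.3667, 0], -0.8167], [0, [0.1093, -0.3667, 0], -0.9333]]}}

```text
clock: 2.1
tcp_pos: [562.4, 168.1, 264.7]
orientation: [[0.311, 0.95, -0.001], [0.95, -0.311, -0.0], [-0.001, -0.001, -1.0]]
ft_force: [0.9, 0.1, 0.2]
gripper_width: -0.001
grasp_force: 0.0
```

Run:
```python
from h import *
rows([564,169,195],77.5)
rows([517,179,77],77.5)
```

```text
tcp [562.4 168.1 264.7] yaw 71.9 q6 117.7 shift [ 1.4  1.3 69.7] turn -5.648819603492811
tcp [562.4 168.1 264.7] yaw 71.9 q6 117.7 shift [ -3.6 -46.3 187.8] turn -5.648819603492811
```

To row units: 188 mm / 750 = 0.2507, 185 mm / 750 = 0.2467, -5.6 degrees / 90 = -0.0622.

>>> {"method": "pendant", "body": {"deltas": [[0, [0.0013, 0.0013, 0.0733], -0.0622], [0, [0, -0.0107, 0.1133], -0.0622], [0, [-0.0013, -0.0213, 0.1467], -0.0622], [0, [-0.0027, -0.036, 0.18], -0.0622], [0, [-0.004, -0.0493, 0.2107], -0.0622], [0, [-0.0053, -0.0613, 0.2347], -0.0622], [0, [-0.0053, -0.0613, 0.2467], -0.0622], [0, [-0.0053, -0.0613, 0.2507], -0.0622]]}}

```text
clock: 3.1
tcp_pos: [516.6, 178.6, 79.5]
orientation: [[0.223, 0.975, -0.002], [0.975, -0.223, 0.0], [-0.0, -0.002, -1.0]]
ft_force: [-21.5, -3.9, 58.5]
gripper_width: -0.001
grasp_force: 29.7
```

Run:
```python
from h import *
s=manip.observe();print(s['ft_force'])
p,d=cams.capture("top");np.savez("top1.npz",p=p,d=d)
T=cloud("top",d); m=T[85:275,205:350].reshape(-1,3); a=-12.5
L=m[(m[:,2]>74)&(m[:,2]<84)]; Q=L[:,:2]@rz(a); k=(abs(Q[:,0]-555)<60)&(abs(Q[:,1]-287)<80);
A=np.c_[Q[k]-[531,287],np.ones(k.sum())]; print(np.linalg.lstsq(A,L[k,2],rcond=None)[0],k.sum())
```

```text
[-21.53650389  -3.9215471   58.46900728]
[-2.24095575e-03  5.81459187e-03  7.91942498e+01] 3065
```

To row units: -150 mm / 750 = -0.2, -130 mm / 750 = -0.1733.

>>> {"method": "pendant", "body": {"deltas": [[0, [0, 0, -0.0533], 0], [0, [0, 0, -0.12], 0], [0.3, [0, 0, -0.1733], 0], [0.5, [0, 0, -0.2], 0]]}}

```text
clock: 3.65
tcp_pos: [519.1, 178.8, 230.1]
orientation: [[0.224, 0.975, 0.004], [0.975, -0.224, 0.001], [0.001, 0.003, -1.0]]
ft_force: [0.6, 0.1, -0.3]
gripper_width: 0.418
grasp_force: 0.0
```

Run:
```python
from h import *
rows([444.5,-55,230],77.5)
```

```text
tcp [519.1 178.8 230.1] yaw 77.1 q6 114.3 shift [-244.5  -20.4   -0.4] turn -0.4318184532705658
```

To row units: -245 mm / 750 = -0.3267, -220 mm / 750 = -0.2933.

>>> {"method": "pendant", "body": {"deltas": [[0.6, [-0.0733, -0.0067, 0], 0], [0.6, [-0.1467, -0.0133, 0], 0], [0.6, [-0.22, -0.02, 0], 0], [0.6, [-0.2933, -0.0267, 0], 0], [0.6, [-0.3267, -0.0272, 0], 0], [0.6, [-0.3267, -0.0272, 0], 0]]}}

```text
clock: 4.4
tcp_pos: [443.2, -57.2, 227.7]
orientation: [[0.227, 0.974, 0.001], [0.974, -0.227, -0.0], [-0.0, 0.001, -1.0]]
ft_force: [0.1, -0.0, -0.3]
gripper_width: 0.603
grasp_force: 0.0
```

Add to h.py:
```python
def wrist_shot(tag):
    s=manip.observe(); p,d=cams.capture("wrist"); cv2.imwrite(f"pics/w{tag}.png",p[:,:,::-1])
    np.savez(f"w{tag}.npz",p=p,d=d,R=s['orientation'],t=s['tcp_pos']); return p,d,s
def wrist_cloud(d,R,t):
    c=cams.calibration("wrist"); f=240/np.tan(np.radians(c['fovy']/2)); v,u=np.mgrid[0:480,0:640]
    x=(u-c['cx'])/f; y=(v-c['cy'])/f; th=np.hypot(x,y)+1e-9; k=np.tan(th)/th*d
    X=np.stack([x*k,y*k,d],-1); H=c['hand_eye']
    W=(X@H[:3,:3].T+H[:3,3])@R.T+t; W[(d<=0)|(th>1.4)]=np.nan; return W
def prism(W,x,y,r=25):
    m=(np.hypot(W[...,0]-x,W[...,1]-y)<r)&(W[...,2]>75)&(W[...,2]<95); P=W[m]
    q=cv2.minAreaRect(P[:,:2].astype(np.float32)); print("top",len(P),P.mean(0).round(1),np.round(q[0],1),np.round(q[1],1),round(q[2],1))
```

Run:
```python
from h import *
p,d=cams.capture("top");np.savez("top2.npz",p=p,d=d)
T=cloud("top",d); m=T[85:275,205:350].reshape(-1,3); a=-12.5
N=m[(m[:,2]>92)&(m[:,2]<105)]; print("nut",len(N),N.mean(0),cv2.minEnclosingCircle(N[:,:2].astype(np.float32)))
L=m[(m[:,2]>74)&(m[:,2]<84)]; Q=L[:,:2]@rz(a); k=(abs(Q[:,0]-531)<100)&(abs(Q[:,1]-287)<100)
A=np.c_[Q[k]-[531,287],np.ones(k.sum())]; print(np.linalg.lstsq(A,L[k,2],rcond=None)[0],k.sum(), cv2.minAreaRect(L[k][:,:2].astype(np.float32)),np.percentile(Q[k],[1,99],axis=0))
p,d,s=wrist_shot("a"); print(cams.calibration("wrist"))
W=wrist_cloud(d,s['orientation'],s['tcp_pos']); prism(W,444.5,-55)
```

```text
nut 158 [580.56009169 165.13629658  97.88182694] ((580.7984619140625, 165.76071166992188), 13.511578559875488)
[ 1.04003434e-04 -2.26490435e-04  7.88837715e+01] 9409 ((580.4764404296875, 165.96063232421875), (180.51377868652344, 199.59671020507812), 77.40737915039062) [[436.25685095 199.07779805]
 [620.15993018 375.33130328]]
{'fovy': 65.70646984690485, 'cx': 315.67550622362876, 'cy': 247.4454043872639, 'hand_eye': array([[ 6.43209468e-04, -9.60849001e-01, -2.77071803e-01,
         7.16760141e+01],
       [ 9.99999329e-01,  3.51024740e-04,  1.10414435e-03,
        -1.65125219e+00],
       [-9.63656939e-04, -2.77072327e-01,  9.60848582e-01,
        -1.42920682e+02],
       [ 0.00000000e+00,  0.00000000e+00,  0.00000000e+00,
         1.00000000e+00]])}
top 670 [442.2 -53.3  84.6] [442. -54.] [20.3 20.9] 52.0
```

View pics/wa.png

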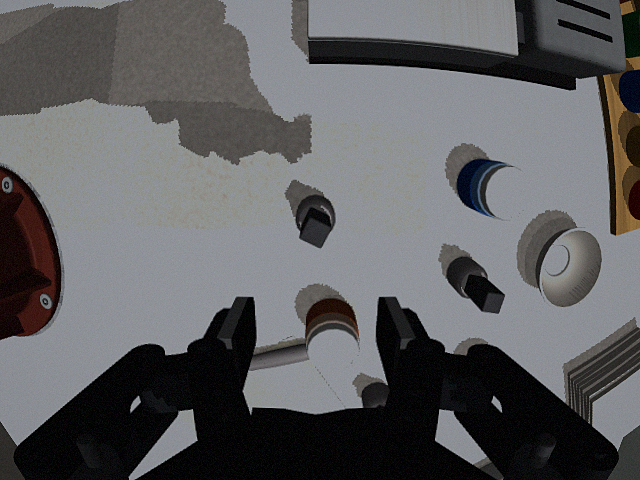

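The lid is flat on the box and the nut is at about (580.6,165.6). The wrist picture shows socket A at (315,225), turned about 25° from the tool, so its adapter yaw is 52°. I'll grasp it now.

Run:
```python
from h import *
rows([443.5,-54.5,130],52)
rows([443.5,-54.5,45],52)
```

```text
tcp [443.4 -55.5 227.5] yaw 77.0 q6 86.4 shift [ 1.  -0.2 97.5] turn 25.035395404237832
tcp [443.4 -55.5 227.5] yaw 77.0 q6 86.4 shift [  0.9  -0.2 182.5] turn 25.035395404237832
```

To row units: 182 mm / 750 = 0.2427, 170 mm / 750 = 0.2267, 25 degrees / 90 = 0.2778.

>>> {"method": "pendant", "body": {"deltas": [[0.6, [0.0013, 0, 0.0533], 0.1111], [0.6, [0.0013, 0, 0.1067], 0.2222], [0.6, [0.0013, 0, 0.1533], 0.2778], [0.6, [0.0013, 0, 0.1933], 0.2778], [0.6, [0.0013, 0, 0.2267], 0.2778], [0.6, [0.0013, 0, 0.2427], 0.2778], [0.6, [0.0013, 0, 0.2427], 0.2778]], "grip_force": 60}}

```text
clock: 5.38
tcp_pos: [443.1, -53.9, 45.0]
orientation: [[0.614, 0.789, -0.001], [0.789, -0.614, 0.0], [-0.0, -0.001, -1.0]]
ft_force: [0.5, 0.4, 0.4]
gripper_width: 0.602
grasp_force: 0.0
```

>>> {"method": "pendant", "body": {"deltas": [[0, [0, 0, 0], 0], [0, [0, 0, 0], 0], [0, [0, 0, 0], 0], [0, [0, 0, 0], 0]]}}

```text
clock: 5.88
tcp_pos: [444.1, -54.7, 46.3]
orientation: [[0.615, 0.789, 0.002], [0.789, -0.615, -0.0], [0.001, 0.002, -1.0]]
ft_force: [-0.5, 0.8, 5.1]
gripper_width: 0.224
grasp_force: 58.6
```

To row units: -134 mm / 750 = -0.1787, -120 mm / 750 = -0.16.

>>> {"method": "pendant", "body": {"deltas": [[0, [0, 0, -0.04], 0], [0, [0, 0, -0.1], 0], [0, [0, 0, -0.16], 0], [0, [0, 0, -0.1787], 0]]}}

```text
clock: 6.38
tcp_pos: [444.7, -55.0, 182.1]
orientation: [[0.615, 0.789, 0.004], [0.789, -0.615, -0.001], [0.002, 0.004, -1.0]]
ft_force: [-0.4, 0.1, -2.5]
gripper_width: 0.223
grasp_force: 59.4
```

Run:
```python
from h import *
rows([580.5,165.4,180],47.5)
```

```text
tcp [444.7 -55.  182.1] yaw 52.1 q6 111.5 shift [257.3 -28.4   2.4] turn 4.570703700142033
```

To row units: 257.3 mm / 750 = 0.3431, 240 mm / 750 = 0.32, 4.6 degrees / 90 = 0.0511.

>>> {"method": "pendant", "body": {"deltas": [[0, [0.0667, -0.008, 0], 0.0222], [0, [0.1333, -0.016, 0], 0.0511], [0, [0.2, -0.024, 0], 0.0511], [0, [0.2667, -0.0307, 0], 0.0511], [0, [0.32, -0.036, 0], 0.0511], [0, [0.3431, -0.0379, 0], 0.0511], [0, [0.3431, -0.0379, 0], 0.0511], [0, [0.3431, -0.0379, 0], 0.0511]]}}

```text
clock: 7.38
tcp_pos: [578.3, 165.2, 178.6]
orientation: [[0.676, 0.737, -0.002], [0.737, -0.676, -0.0], [-0.001, -0.001, -1.0]]
ft_force: [0.2, -0.1, -1.4]
gripper_width: 0.226
grasp_force: 59.3
```

Run:
```python
from h import *
rows([580.5,165.4,150],47.5)
p,d=cams.capture("top"); T=cloud("top",d)[85:275,205:350].reshape(-1,3)
p,d=cams.capture("side"); cv2.imwrite("pics/s1.png",p[120:330,120:420,::-1].repeat(2,0).repeat(2,1))
```

```text
tcp [578.3 165.2 178.6] yaw 47.5 q6 141.5 shift [ 1.7  1.5 28.6] turn -0.03870285384137162
```

View pics/s1.png

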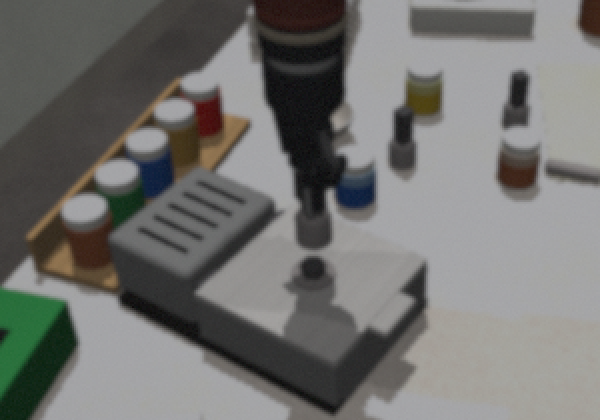

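The side view shows the held socket at (313,225), upright directly above the nut at (313,268), with the lid flat. Descending.

To row units: 25 mm / 750 = 0.0333, 15 mm / 750 = 0.02.

>>> {"method": "pendant", "body": {"deltas": [[0, [0.0013, 0.0011, 0.02], 0], [0, [0.0013, 0.0011, 0.0333], 0], [0, [0.0013, 0.0011, 0.0333], 0], [0, [0.0013, 0.0011, 0.0333], 0]]}}

```text
clock: 7.98
tcp_pos: [580.3, 166.0, 154.3]
orientation: [[0.676, 0.737, -0.0], [0.737, -0.676, -0.0], [-0.0, -0.0, -1.0]]
ft_force: [0.3, -0.3, -1.2]
gripper_width: 0.228
grasp_force: 59.3
```

Run:
```python
from h import *
rows([580.5,165.4,140],47.5)
```

```text
tcp [580.3 166.  154.3] yaw 47.5 q6 141.5 shift [-0.3  0.5 14.3] turn -0.026531627825676196
```

To row units: 12 mm / 750 = 0.016, 11 mm / 750 = 0.0147.

>>> {"method": "pendant", "body": {"deltas": [[0, [0, 0.0005, 0.0053], 0], [0, [0, 0.0005, 0.0093], 0], [0, [0, 0.0005, 0.012], 0], [0, [0, 0.0005, 0.0147], 0], [0, [0, 0.0005, 0.016], 0], [0, [0, 0.0005, 0.016], 0]]}}

```text
clock: 8.72
tcp_pos: [581.2, 166.1, 144.5]
orientation: [[0.676, 0.737, 0.002], [0.737, -0.676, 0.001], [0.002, 0.001, -1.0]]
ft_force: [-4.7, 0.3, 17.1]
gripper_width: 0.226
grasp_force: 61.9
```

To row units: -3 mm / 750 = -0.004, 2 mm / 750 = 0.0027, -30 degrees / 90 = -0.3333.

>>> {"method": "pendant", "body": {"deltas": [[0, [0, 0, -0.004], -0.1111], [0, [0, 0, -0.004], -0.2222], [0, [0, 0, -0.004], -0.3333], [0, [0, 0, -0.004], -0.3333], [0, [0, 0, 0], -0.3333], [0, [0, 0, 0.0027], -0.3333], [0, [0, 0, 0.0027], -0.3333]]}}

```text
clock: 9.6
tcp_pos: [581.1, 166.5, 144.1]
orientation: [[0.221, 0.975, 0.003], [0.975, -0.221, 0.002], [0.002, 0.003, -1.0]]
ft_force: [-10.9, 1.5, 33.3]
gripper_width: 0.229
grasp_force: 63.6
```

To row units: -1.6 mm / 750 = -0.0021, -0.8 mm / 750 = -0.0011.

>>> {"method": "pendant", "body": {"deltas": [[0, [-0.0011, -0.0011, -0.0007], 0], [0, [-0.0011, -0.0021, -0.0007], 0], [0, [-0.0011, -0.0021, -0.0007], 0]]}}

```text
clock: 9.98
tcp_pos: [580.7, 166.3, 144.2]
orientation: [[0.221, 0.975, 0.005], [0.975, -0.221, 0.002], [0.003, 0.005, -1.0]]
ft_force: [-3.7, 2.4, 25.4]
gripper_width: 0.225
grasp_force: 62.1
```

>>> {"method": "pendant", "body": {"deltas": [[0, [0, -0.0013, 0], 0], [0, [0, -0.0013, 0], 0]]}}

```text
clock: 10.22
tcp_pos: [580.5, 166.4, 144.2]
orientation: [[0.221, 0.975, 0.007], [0.975, -0.221, 0.002], [0.003, 0.006, -1.0]]
ft_force: [-1.6, 1.2, 22.3]
gripper_width: 0.224
grasp_force: 61.8
```

>>> {"method": "pendant", "body": {"deltas": [[0, [-0.0013, 0, 0], 0], [0, [-0.0013, 0, 0], 0]]}}

```text
clock: 10.48
tcp_pos: [580.4, 166.1, 144.2]
orientation: [[0.221, 0.975, 0.007], [0.975, -0.221, 0.003], [0.005, 0.006, -1.0]]
ft_force: [-1.3, 5.6, 22.9]
gripper_width: 0.23
grasp_force: 61.7
```

Both hex phases stop at the same height, 2 mm into the chamfer, with no side force, so socket A is too small. Returning it.

To row units: -40 mm / 750 = -0.0533, -15 mm / 750 = -0.02.

>>> {"method": "pendant", "body": {"deltas": [[0, [0, 0, -0.02], 0], [0, [0, 0, -0.0533], 0], [0, [0, 0, -0.0533], 0]]}}

```text
clock: 10.85
tcp_pos: [578.7, 164.5, 182.2]
orientation: [[0.219, 0.976, 0.003], [0.976, -0.219, 0.0], [0.001, 0.003, -1.0]]
ft_force: [-0.2, -0.1, -2.4]
gripper_width: 0.228
grasp_force: 59.1
```

Run:
```python
from h import *
rows([444.4,-54.8,180],52)
```

```text
tcp [578.7 164.5 182.2] yaw 77.3 q6 111.6 shift [-243.4  -83.     1.9] turn 25.3361802220292
```

To row units: -243.4 mm / 750 = -0.3245, -235 mm / 750 = -0.3133, 25.3 degrees / 90 = 0.2811.

>>> {"method": "pendant", "body": {"deltas": [[0, [-0.0667, -0.0227, 0], 0.0556], [0, [-0.1333, -0.0453, 0], 0.1111], [0, [-0.2, -0.068, 0], 0.1667], [0, [-0.2667, -0.0907, 0], 0.2222], [0, [-0.3133, -0.1067, 0], 0.2778], [0, [-0.3245, -0.1107, 0.0133], 0.2811], [0, [-0.3245, -0.1107, 0.0533], 0.2811], [0, [-0.3245, -0.1107, 0.0933], 0.2811]]}}

```text
clock: 11.85
tcp_pos: [443.7, -54.8, 109.2]
orientation: [[0.613, 0.79, -0.0], [0.79, -0.613, 0.0], [-0.0, -0.0, -1.0]]
ft_force: [0.1, 0.1, -2.4]
gripper_width: 0.228
grasp_force: 59.5
```

Run:
```python
from h import *
rows([444.4,-54.8,46.3],52)
```

```text
tcp [443.7 -54.8 109.2] yaw 52.2 q6 111.4 shift [ 0.4  0.6 62.9] turn 0.15995876960406008
```

To row units: 60 mm / 750 = 0.08, 57 mm / 750 = 0.076.

>>> {"method": "pendant", "body": {"deltas": [[0, [0.0004, 0.0007, 0.0333], 0], [0, [0.0004, 0.0007, 0.06], 0], [0, [0.0004, 0.0007, 0.076], 0], [0, [0.0004, 0.0007, 0.08], 0], [0, [0.0004, 0.0007, 0.08], 0]]}}

```text
clock: 12.48
tcp_pos: [444.7, -55.0, 50.9]
orientation: [[0.613, 0.79, 0.0], [0.79, -0.613, -0.0], [0.0, 0.0, -1.0]]
ft_force: [0.1, -0.2, -2.2]
gripper_width: 0.226
grasp_force: 59.4
```

To row units: 5 mm / 750 = 0.0067, 4 mm / 750 = 0.0053.

>>> {"method": "pendant", "body": {"deltas": [[0, [0, 0, 0.0033], 0], [0, [0, 0, 0.0053], 0], [0, [0, 0, 0.0067], 0], [0, [0, 0, 0.0067], 0]]}}

```text
clock: 12.98
tcp_pos: [444.6, -55.2, 46.2]
orientation: [[0.613, 0.79, 0.0], [0.79, -0.613, -0.0], [0.0, 0.0, -1.0]]
ft_force: [-1.2, 0.9, 4.2]
gripper_width: 0.227
grasp_force: 60.2
```

Touching the bench at the expected height, so no slip. Releasing slowly and rising.

To row units: -180 mm / 750 = -0.24, -170 mm / 750 = -0.2267.

>>> {"method": "pendant", "body": {"deltas": [[0.3, [0, 0, -0.0004], 0], [0.6, [0, 0, -0.0007], 0], [0.6, [0, 0, -0.0007], 0], [0.6, [0, 0, -0.0333], 0], [0.6, [0, 0, -0.0933], 0], [0.6, [0, 0, -0.16], 0], [0.6, [0, 0, -0.2267], 0], [0.6, [0, 0, -0.24], 0]]}}

```text
clock: 13.98
tcp_pos: [446.1, -55.6, 228.8]
orientation: [[0.613, 0.79, 0.005], [0.79, -0.613, -0.001], [0.002, 0.005, -1.0]]
ft_force: [1.1, -0.2, -0.9]
gripper_width: 0.6
grasp_force: 0.0
```

Run:
```python
from h import *
rows([467.2,-293.6,225],77.5)
rows([588.9,-155.3,225],77.5)
```

```text
tcp [446.1 -55.6 228.8] yaw 52.2 q6 111.4 shift [-175.1  162.6    4.3] turn -25.322673506448837
tcp [446.1 -55.6 228.8] yaw 52.2 q6 111.4 shift [  8.8 173.9   4.7] turn -25.322673506448837
```

Run:
```python
from h import *
p,d,s=wrist_shot("b"); W=wrist_cloud(d,s['orientation'],s['tcp_pos']); 
for x,y in((444.5,-55),(589,-155),(467,-294)): prism(W,x,y)
z=np.load("wa.npz"); W=wrist_cloud(z['d'],z['R'],z['t'])
for x,y in((589,-155),(467,-294)): prism(W,x,y)
p,d=cams.capture("top");T=cloud("top",d)
for x,y in((444.5,-55),(589,-155),(467,-294)): prism(T,x,y)
```

```text
top 639 [443.  -53.8  84.3] [442.5 -54.5] [20.2 18.6] 52.1
top 565 [ 585.2 -152.8   83.6] [ 586.  -154.4] [21.3 20.7] 66.5
top 0 [nan nan nan] [0. 0.] [0. 0.] 0.0
top 501 [ 584.3 -153.1   83.4] [ 585.6 -154.5] [21.  20.9] 68.8
top 0 [nan nan nan] [0. 0.] [0. 0.] 0.0
top 3 [443.4 -43.8  81. ] [443.4 -43.8] [3.6 0.4] 6.2
top 6 [ 593.4 -166.3   82.1] [ 593.1 -165.6] [4.1 5.2] 58.0
top 0 [nan nan nan] [0. 0.] [0. 0.] 0.0h.py:27: RuntimeWarning: Mean of empty slice.
  q=cv2.minAreaRect(P[:,:2].astype(np.float32)); print("top",len(P),P.mean(0).round(1),np.round(q[0],1),np.round(q[1],1),round(q[2],1))
  ret = um.true_divide(
```

To row units: 174 mm / 750 = 0.232, 150 mm / 750 = 0.2, -15.3 degrees / 90 = -0.17.

>>> {"method": "pendant", "body": {"deltas": [[0.6, [0.004, 0.0667, 0], -0.0556], [0.6, [0.008, 0.1333, 0], -0.1111], [0.6, [0.0107, 0.2, 0], -0.17], [0.6, [0.0117, 0.232, 0], -0.17], [0.6, [0.0117, 0.232, 0.04], -0.17], [0.6, [0.0117, 0.232, 0.0933], -0.17], [0.6, [0.0117, 0.232, 0.1333], -0.17], [0.6, [0.0117, 0.232, 0.1333], -0.17]]}}

```text
clock: 15.08
tcp_pos: [584.5, -153.8, 121.9]
orientation: [[0.383, 0.924, -0.007], [0.924, -0.383, 0.003], [-0.0, -0.007, -1.0]]
ft_force: [-0.1, 0.5, -0.5]
gripper_width: 0.599
grasp_force: 0.0
```

Run:
```python
from h import *
rows([588.6,-155.2,45.5],67.5)
```

```text
tcp [ 584.5 -153.8  121.9] yaw 67.5 q6 90.9 shift [ 0.3  4.9 76.4] turn -0.02755224237745324
```

To row units: 74 mm / 750 = 0.0987, 68 mm / 750 = 0.0907.

>>> {"method": "pendant", "body": {"deltas": [[0.6, [0, 0.0027, 0.0333], 0], [0.6, [0, 0.0027, 0.0667], 0], [0.6, [0, 0.0027, 0.0907], 0], [0.6, [0, 0.0027, 0.0987], 0], [0.6, [0, 0.0027, 0.0987], 0]]}}

```text
clock: 15.7
tcp_pos: [589.3, -155.7, 52.2]
orientation: [[0.383, 0.924, 0.0], [0.924, -0.383, -0.0], [0.0, 0.0, -1.0]]
ft_force: [0.4, 0.4, 0.2]
gripper_width: 0.603
grasp_force: 0.0
```

>>> {"method": "pendant", "body": {"deltas": [[0, [0, 0, 0], 0], [0, [0, 0, 0], 0], [0, [0, 0, 0], 0], [0, [0, 0, 0], 0]]}}

```text
clock: 16.2
tcp_pos: [589.8, -155.8, 52.7]
orientation: [[0.383, 0.924, 0.001], [0.924, -0.383, -0.0], [0.0, 0.001, -1.0]]
ft_force: [-0.4, 0.9, 6.2]
gripper_width: 0.224
grasp_force: 59.1
```

To row units: -138 mm / 750 = -0.184, -120 mm / 750 = -0.16.

>>> {"method": "pendant", "body": {"deltas": [[0, [0, 0, -0.04], 0], [0, [0, 0, -0.1], 0], [0, [0, 0, -0.16], 0], [0, [0, 0, -0.184], 0], [0, [0, 0, -0.184], 0]]}}

```text
clock: 16.82
tcp_pos: [589.9, -155.9, 191.0]
orientation: [[0.383, 0.924, 0.002], [0.924, -0.383, -0.001], [0.0, 0.002, -1.0]]
ft_force: [-0.1, 0.2, -1.9]
gripper_width: 0.22
grasp_force: 59.3
```

Run:
```python
from h import *
rows([580.4,166,190],77.5)
```

```text
tcp [ 589.9 -155.9  191. ] yaw 67.5 q6 90.9 shift [ 293.7 -132.     0.7] turn -10.019646533127371
```

To row units: 293.7 mm / 750 = 0.3916, 280 mm / 750 = 0.3733, -10 degrees / 90 = -0.1111.

>>> {"method": "pendant", "body": {"deltas": [[0, [0.0667, -0.0293, 0], -0.0222], [0, [0.1333, -0.06, 0], -0.0444], [0, [0.2, -0.0893, 0], -0.0667], [0, [0.2667, -0.12, 0], -0.0889], [0, [0.3333, -0.1493, 0], -0.1111], [0, [0.3733, -0.168, 0], -0.1111], [0, [0.3916, -0.176, 0], -0.1111], [0, [0.3916, -0.176, 0.0133], -0.1111]]}}

```text
clock: 17.82
tcp_pos: [579.8, 166.5, 179.0]
orientation: [[0.216, 0.976, 0.0], [0.976, -0.216, -0.0], [-0.0, 0.0, -1.0]]
ft_force: [-0.6, -0.9, -2.0]
gripper_width: 0.226
grasp_force: 59.2
```

>>> {"method": "pendant", "body": {"deltas": [[0, [0, 0, 0.02], 0], [0, [0, 0, 0.0267], 0], [0, [0, 0, 0.0267], 0], [0, [0, 0, 0.0267], 0]]}}

```text
clock: 18.32
tcp_pos: [580.0, 165.9, 160.1]
orientation: [[0.217, 0.976, 0.001], [0.976, -0.217, 0.0], [0.0, 0.0, -1.0]]
ft_force: [0.6, -0.4, -2.4]
gripper_width: 0.225
grasp_force: 59.2
```

Run:
```python
from h import *
rows([580.4,166,150],77.5)
```

```text
tcp [580.  165.9 160.1] yaw 77.4 q6 111.6 shift [ 0.2  0.3 10.1] turn -0.05956269515000656
```

To row units: 12 mm / 750 = 0.016, 11 mm / 750 = 0.0147.

>>> {"method": "pendant", "body": {"deltas": [[0, [0, 0.0004, 0.004], 0], [0, [0, 0.0004, 0.008], 0], [0, [0, 0.0004, 0.012], 0], [0, [0, 0.0004, 0.0147], 0], [0, [0, 0.0004, 0.016], 0], [0, [0, 0.0004, 0.016], 0]]}}

```text
clock: 19.08
tcp_pos: [580.5, 166.4, 151.9]
orientation: [[0.216, 0.976, 0.004], [0.976, -0.216, 0.001], [0.001, 0.003, -1.0]]
ft_force: [-11.4, -1.4, 35.8]
gripper_width: 0.223
grasp_force: 64.6
```

To row units: -6 mm / 750 = -0.008, -3 mm / 750 = -0.004, 30 degrees / 90 = 0.3333.

>>> {"method": "pendant", "body": {"deltas": [[0, [0, -0.0008, -0.008], 0.1111], [0, [0, -0.0008, -0.008], 0.2222], [0, [0, -0.0008, -0.008], 0.3333], [0, [0, -0.0008, -0.008], 0.3333], [0, [0, -0.0008, -0.004], 0.3333], [0, [0, -0.0008, -0.0013], 0.3333], [0, [0, -0.0008, -0.0013], 0.3333]]}}

```text
clock: 19.95
tcp_pos: [580.0, 166.6, 152.1]
orientation: [[0.673, 0.74, 0.003], [0.74, -0.673, 0.001], [0.003, 0.002, -1.0]]
ft_force: [-9.7, -0.9, 27.5]
gripper_width: 0.226
grasp_force: 63.6
```

>>> {"method": "pendant", "body": {"deltas": [[0, [-0.0013, 0, 0], 0], [0, [-0.0013, 0, 0], 0]]}}

```text
clock: 20.2
tcp_pos: [579.7, 166.3, 152.1]
orientation: [[0.673, 0.74, 0.004], [0.74, -0.673, 0.002], [0.004, 0.002, -1.0]]
ft_force: [-7.1, 1.7, 25.9]
gripper_width: 0.222
grasp_force: 63.1
```

>>> {"method": "pendant", "body": {"deltas": [[0, [0, -0.0013, 0], 0], [0, [0, -0.0013, 0], 0]]}}

```text
clock: 20.45
tcp_pos: [579.6, 166.5, 152.2]
orientation: [[0.673, 0.74, 0.005], [0.74, -0.673, 0.001], [0.004, 0.003, -1.0]]
ft_force: [-4.5, -0.8, 24.9]
gripper_width: 0.226
grasp_force: 62.9
```

Socket B stops 1 mm into the chamfer in both phases, so it is too small. Returning it.

To row units: -40 mm / 750 = -0.0533, -15 mm / 750 = -0.02.

>>> {"method": "pendant", "body": {"deltas": [[0, [0, 0, -0.02], 0], [0, [0, 0, -0.0533], 0], [0, [0, 0, -0.0533], 0], [0, [0, 0, -0.0533], 0]]}}

```text
clock: 20.95
tcp_pos: [577.7, 166.1, 187.9]
orientation: [[0.675, 0.738, -0.001], [0.738, -0.675, -0.0], [-0.001, -0.001, -1.0]]
ft_force: [-0.0, 0.6, -2.8]
gripper_width: 0.224
grasp_force: 59.4
```

Run:
```python
from h import *
rows([589.8,-155.8,190],67.5)
```

```text
tcp [577.7 166.1 187.9] yaw 47.5 q6 141.5 shift [-229.3  226.3   -2.1] turn -19.964587726053068
```

To row units: -229.3 mm / 750 = -0.3057, 226.3 mm / 750 = 0.3017, -20 degrees / 90 = -0.2222.

>>> {"method": "pendant", "body": {"deltas": [[0, [-0.0467, 0.0467, 0], -0.0444], [0, [-0.1, 0.1, 0], -0.0889], [0, [-0.1533, 0.152, 0], -0.1333], [0, [-0.2067, 0.204, 0], -0.1778], [0, [-0.26, 0.256, 0], -0.2222], [0, [-0.2933, 0.2893, 0], -0.2222], [0, [-0.3057, 0.3017, 0], -0.2222], [0, [-0.3057, 0.3017, 0.04], -0.2222]]}}

```text
clock: 21.95
tcp_pos: [591.0, -156.8, 159.4]
orientation: [[0.384, 0.923, 0.003], [0.923, -0.384, -0.001], [0.0, 0.003, -1.0]]
ft_force: [-0.8, 0.0, -3.2]
gripper_width: 0.227
grasp_force: 59.5
```

>>> {"method": "pendant", "body": {"deltas": [[0, [0, 0, 0.0467], 0], [0, [0, 0, 0.08], 0], [0, [0, 0, 0.1133], 0], [0, [0, 0, 0.1267], 0], [0, [0, 0, 0.1293], 0], [0, [0, 0, 0.1293], 0]]}}

```text
clock: 22.7
tcp_pos: [590.3, -155.7, 62.5]
orientation: [[0.383, 0.924, 0.001], [0.924, -0.383, -0.0], [0.0, 0.001, -1.0]]
ft_force: [-0.6, -0.0, -2.1]
gripper_width: 0.225
grasp_force: 59.3
```

Run:
```python
from h import *
rows([589.8,-155.8,52.7],67.5)
```

```text
tcp [ 590.3 -155.7   62.5] yaw 67.5 q6 90.9 shift [-0.3 -0.5  9.8] turn -0.00996158090293875
```

To row units: 10 mm / 750 = 0.0133, 9 mm / 750 = 0.012.

>>> {"method": "pendant", "body": {"deltas": [[0, [0, -0.0004, 0.0053], 0], [0, [0, -0.0004, 0.0093], 0], [0, [0, -0.0004, 0.012], 0], [0, [0, -0.0004, 0.0133], 0], [0, [0, -0.0004, 0.0133], 0]]}}

```text
clock: 23.32
tcp_pos: [589.6, -155.6, 52.7]
orientation: [[0.383, 0.924, 0.0], [0.924, -0.383, -0.0], [0.0, 0.0, -1.0]]
ft_force: [-3.3, 1.8, 7.6]
gripper_width: 0.224
grasp_force: 60.8
```

To row units: -175 mm / 750 = -0.2333, -170 mm / 750 = -0.2267.

>>> {"method": "pendant", "body": {"deltas": [[0.3, [0, 0, -0.0004], 0], [0.6, [0, 0, -0.0007], 0], [0.6, [0, 0, -0.0007], 0], [0.6, [0, 0, -0.0333], 0], [0.6, [0, 0, -0.0933], 0], [0.6, [0, 0, -0.16], 0], [0.6, [0, 0, -0.2267], 0], [0.6, [0, 0, -0.2333], 0]]}}

```text
clock: 24.32
tcp_pos: [591.5, -156.4, 230.8]
orientation: [[0.383, 0.924, 0.006], [0.924, -0.383, -0.002], [0.0, 0.007, -1.0]]
ft_force: [0.0, -0.3, -0.9]
gripper_width: 0.6
grasp_force: 0.0
```

Run:
```python
from h import *
rows([467.3,-293.8,225],45)
rows([500,-270,225],45)
```

```text
tcp [ 591.5 -156.4  230.8] yaw 67.5 q6 90.9 shift [-174.5  -62.1    5.3] turn 22.477507841381623
tcp [ 591.5 -156.4  230.8] yaw 67.5 q6 90.9 shift [-140.   -41.     5.5] turn 22.477507841381623
```

The manual's scale: shifts go in shares of 750 mm and turns go in shares of 90 degrees. Converting my numbers, -174.5 mm / 750 = -0.2327, -150 mm / 750 = -0.2, 22 degrees / 90 = 0.2444.

>>> {"method": "pendant", "body": {"deltas": [[0.6, [-0.0667, -0.024, 0], 0.0778], [0.6, [-0.1333, -0.048, 0], 0.1556], [0.6, [-0.2, -0.072, 0], 0.2444], [0.6, [-0.2327, -0.0827, 0], 0.2444], [0.6, [-0.2327, -0.0827, 0], 0.2444], [0.6, [-0.2327, -0.0827, 0], 0.2444]]}}

```text
clock: 25.08
tcp_pos: [465.6, -292.5, 226.3]
orientation: [[0.701, 0.713, -0.0], [0.713, -0.701, 0.001], [0.0, -0.001, -1.0]]
ft_force: [-0.1, -0.1, 0.4]
gripper_width: 0.601
grasp_force: 0.0
```

Run:
```python
from h import *
p,d,s=wrist_shot("c"); W=wrist_cloud(d,s['orientation'],s['tcp_pos']); prism(W,467,-293)
rows([467.4,-293.6,47],45)
p,d=cams.capture("top");T=cloud("top",d); prism(T,589,-155); prism(T,444.5,-55)
```

```text
top 666 [ 465.2 -292.8   84.5] [ 464.6 -293.5] [20.7 19.7] 42.6
tcp [ 465.9 -292.3  226.4] yaw 45.5 q6 94.7 shift [1.000e-01 2.100e+00 1.794e+02] turn 0.5257503878634111
top 134 [ 589.7 -155.2   83.3] [ 590.1 -155.8] [20.2 20.6] 67.2
top 130 [444.9 -55.5  83.5] [444.8 -55.9] [20.1 19.7] 52.7
```

View pics/wc.png

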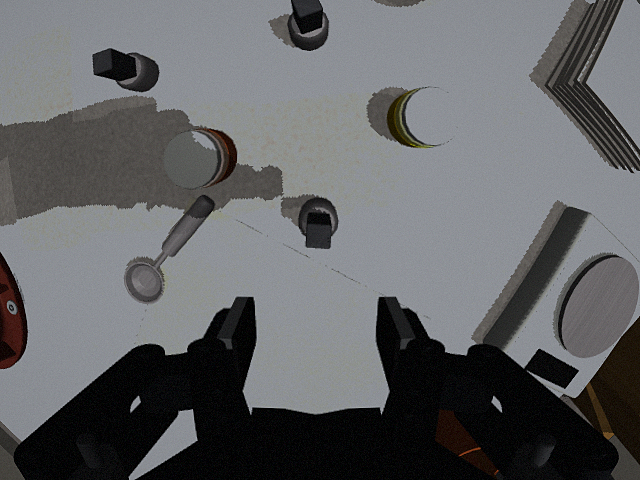

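Sockets A and B, at (310,30) and (125,68), stand upright in the wrist view. Socket C at (318,228) is nearly aligned with the tool.

To row units: 175 mm / 750 = 0.2333, 170 mm / 750 = 0.2267, 2.7 degrees / 90 = 0.03.

>>> {"method": "pendant", "body": {"deltas": [[0.6, [0, 0.0013, 0.0533], 0.03], [0.6, [0, 0.0013, 0.1133], 0.03], [0.6, [0, 0.0013, 0.16], 0.03], [0.6, [0, 0.0013, 0.2], 0.03], [0.6, [0, 0.0013, 0.2267], 0.03], [0.6, [0, 0.0013, 0.2333], 0.03], [0.6, [0, 0.0013, 0.2333], 0.03]]}}

```text
clock: 26.05
tcp_pos: [466.6, -293.4, 52.0]
orientation: [[0.733, 0.68, 0.0], [0.68, -0.733, -0.0], [0.0, 0.0, -1.0]]
ft_force: [-0.3, -0.3, 0.2]
gripper_width: 0.601
grasp_force: 0.0
```

>>> {"method": "pendant", "body": {"deltas": [[0, [0, 0, 0], 0], [0, [0, 0, 0], 0], [0, [0, 0, 0], 0], [0, [0, 0, 0], 0]]}}

```text
clock: 26.55
tcp_pos: [466.7, -294.2, 52.8]
orientation: [[0.734, 0.679, 0.001], [0.679, -0.734, -0.001], [0.0, 0.002, -1.0]]
ft_force: [-0.6, 0.8, 6.5]
gripper_width: 0.224
grasp_force: 59.1
```

To row units: -138 mm / 750 = -0.184, -120 mm / 750 = -0.16.

>>> {"method": "pendant", "body": {"deltas": [[0, [0, 0, -0.04], 0], [0, [0, 0, -0.1], 0], [0, [0, 0, -0.16], 0], [0, [0, 0, -0.184], 0], [0, [0, 0, -0.184], 0]]}}

```text
clock: 27.18
tcp_pos: [466.8, -294.4, 191.2]
orientation: [[0.734, 0.679, 0.002], [0.679, -0.734, -0.002], [0.0, 0.003, -1.0]]
ft_force: [0.3, 1.1, -1.8]
gripper_width: 0.222
grasp_force: 59.1
```

Run:
```python
from h import *
rows([580.4,166,190],47.5)
```

```text
tcp [ 466.8 -294.4  191.2] yaw 42.8 q6 97.4 shift [ 396.  -260.8    0.6] turn -4.729574100194299
```

To row units: 370 mm / 750 = 0.4933, 333 mm / 750 = 0.444, -4.7 degrees / 90 = -0.0522.

>>> {"method": "pendant", "body": {"deltas": [[0, [0.06, -0.04, 0], -0.0222], [0, [0.124, -0.0813, 0], -0.0522], [0, [0.188, -0.124, 0], -0.0522], [0, [0.252, -0.1653, 0], -0.0522], [0, [0.316, -0.208, 0], -0.0522], [0, [0.38, -0.2507, 0], -0.0522], [0, [0.444, -0.292, 0], -0.0522], [0, [0.4933, -0.324, 0], -0.0522]]}}

```text
clock: 28.18
tcp_pos: [572.1, 138.1, 188.2]
orientation: [[0.675, 0.738, -0.002], [0.738, -0.675, -0.0], [-0.001, -0.001, -1.0]]
ft_force: [-0.2, -0.0, -1.4]
gripper_width: 0.225
grasp_force: 59.1
```

>>> {"method": "pendant", "body": {"deltas": [[0, [0.024, -0.016, 0], 0], [0, [0.0347, -0.024, 0], 0], [0, [0.0347, -0.024, 0.0267], 0], [0, [0.0347, -0.024, 0.0373], 0], [0, [0.0347, -0.024, 0.0373], 0], [0, [0.0347, -0.024, 0.0373], 0]]}}

```text
clock: 28.92
tcp_pos: [577.3, 166.7, 162.4]
orientation: [[0.676, 0.736, 0.001], [0.736, -0.676, 0.0], [0.0, 0.0, -1.0]]
ft_force: [0.3, 0.4, -1.9]
gripper_width: 0.224
grasp_force: 59.1
```

Run:
```python
from h import *
rows([580.4,166.2,150],47.5)
```

```text
tcp [577.3 166.7 162.4] yaw 47.4 q6 141.7 shift [ 1.7  2.6 12.4] turn -0.06652741870610157
```

To row units: 14 mm / 750 = 0.0187, 12 mm / 750 = 0.016.

>>> {"method": "pendant", "body": {"deltas": [[0, [0.0023, 0.0035, 0], 0], [0, [0.0023, 0.0035, 0.0053], 0], [0, [0.0023, 0.0035, 0.0093], 0], [0, [0.0023, 0.0035, 0.0133], 0], [0, [0.0023, 0.0035, 0.016], 0], [0, [0.0023, 0.0035, 0.0187], 0], [0, [0.0023, 0.0035, 0.0187], 0]]}}

```text
clock: 29.8
tcp_pos: [580.0, 166.7, 147.7]
orientation: [[0.676, 0.737, -0.0], [0.737, -0.676, -0.0], [-0.0, -0.0, -1.0]]
ft_force: [-0.6, -0.0, -1.3]
gripper_width: 0.221
grasp_force: 59.1
```

It has dropped 5 mm over the nut with no resistance, so C fits. Seating it fully.

To row units: 12 mm / 750 = 0.016, 10.5 mm / 750 = 0.014.

>>> {"method": "pendant", "body": {"deltas": [[0, [0, -0.0003, 0.004], 0], [0, [0, -0.0003, 0.008], 0], [0, [0, -0.0003, 0.0113], 0], [0, [0, -0.0003, 0.014], 0], [0, [0, -0.0003, 0.016], 0], [0, [0, -0.0003, 0.016], 0], [0, [0, -0.0003, 0.016], 0]]}}

```text
clock: 30.68
tcp_pos: [580.1, 166.9, 136.8]
orientation: [[0.676, 0.737, 0.001], [0.737, -0.676, 0.0], [0.001, 0.001, -1.0]]
ft_force: [-2.3, -1.4, 6.4]
gripper_width: 0.223
grasp_force: 60.3
```

Run:
```python
from h import *
print(manip.observe()['ft_force'])
p,d=cams.capture("side"); cv2.imwrite("pics/s2.png",p[120:330,120:420,::-1].repeat(2,0).repeat(2,1))
p,d=cams.capture("top");T=cloud("top",d); prism(T,589,-155); prism(T,444.5,-55)
```

```text
[-2.2746654  -1.36091275  6.39651912]
top 132 [ 589.7 -155.2   83.3] [ 590.4 -155.8] [20.1 20.4] 67.5
top 129 [444.9 -55.6  83.4] [444.8 -55.8] [20.  19.8] 52.2
```

View pics/s2.png

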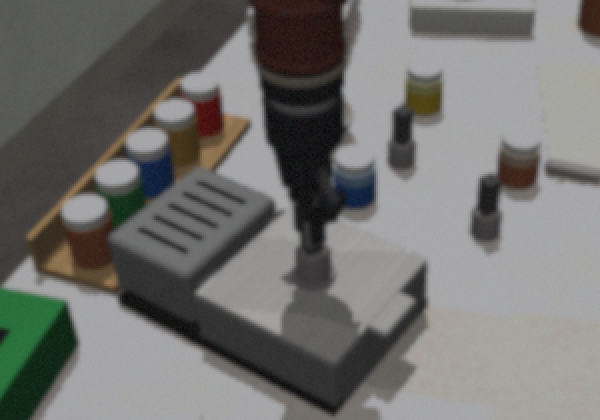

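The side view shows the held socket at (313,265), down on the washer with the nut covered and the lid flat. The other two sockets stand upright at (402,140) and (487,210). The seat height matches (136.8 mm), with 6 N of push and 60 N of grip.

```bash
python3 -c "
from workcell import manip; print(manip.finish_job())"
```

```text
the job is handed in; nothing more can be done
None
```

The lid is shut, and the socket that started nearest the spoon fits: it is fully seated on the clamp nut and still gripped at 60 N; the two too-small sockets stand upright back on the bench, and the job is handed in (no verdict was returned).

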